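# Slide the pin dish back to its pad

## Robot

A 6-joint arm with a two-finger parallel gripper is mounted at the origin on the work surface. World frame = base frame: x ahead of the robot, y to its left, z up, the work surface at z = 0. Lengths are in m, angles in degrees, forces in N, time in s.
With the tool pointing down it reaches from about 0.3 to 0.75 m from the base axis. Payload 8.5 kg.
Tool frame: the origin (TCP) lies at the very end of the fingers, on their centre line; the grasp point (between the pads) lies 19 mm behind it (env.hold_point_z is the distance from the TCP to the grasp point, in m); z points along the fingers, y is the line along which they close (so a half turn about z gives the same grasp; the last joint's range is limited). The gripper opens to 85 mm and grips with 20 to 120 N. Pads are 22 mm wide; open, the fingers measure 114 mm over their backs; the gripper's body (76 mm by 85 mm) begins 54 mm behind the grasp point. The pads swing forward as they close: fully open they stand 13 mm farther back than shut.
Start: joints at [-86.362, 21.807, 74.336, -0, 83.858, -12.336], TCP at [0.151, -0.529, 0.204] pointing down, gripper open.
Joint ranges: [-178.18, 178.18], [-50.72, 133.34], [12.68, 142.11], [-81.47, 261.47], [9.98, 163.14], [-165.26, 165.26]. Speed limits (degrees/s): [136.94, 136.94, 180, 180, 180, 180].

## Interface

Orientations are given as a 3x3 rotation matrix whose columns are the frame's x, y, z axes.
In Python, from rig import env, optics gives the robot as it stands.
- The arm moves only by the shell command python3 -m jog 'ROWS' [OPENING] [FORCE]. ROWS is JSON, a list of rows, each an object with "linear": the shift along the tool's x, y, z in units of 40 mm (1.0 is 40 mm), a list of three; "roll": the turn about the tool's z in units of 5 degrees (1.0 is 5 degrees). A call has 1 to 12 rows; each row shifts and turns the commanded pose from where the row before left it, along the tool's axes as they then stand; what a row does not reach is not made up. A row lasts 1/12 s, in which the tool goes at most 41.7 mm and 7.16 degrees, less where a joint would pass 70% of its speed; a pose out of reach is approached as far as the arm can. A call is refused whole if a number of a shift passes 1 or a number of a turn 1, either way. A call with a gripper value outside its range is refused whole. OPENING is the opening, from -1 (shut) to 1 (fully open), set as the call begins (- or left out, the last holds). The fingers move at their own pace and stop on an object; FORCE is the grip in N (left out, the last holds). Time passes only in rows, so rows that do not move let the fingers close. It gives the time, the measured TCP pose, the force, the opening and the grip force at its end, in the units of the state.
- env.observe(): the state, without advancing time (a new reading comes with each control period).
- optics.get_image(name): name is "scene" or "top" or "wrist"; returns the picture (400x640x3 uint8, red, green, blue); there is no depth.
- optics.calibration(name): a dict with "fov_y" (degrees; the focal length in pixels is half the picture's height over the tangent of half this angle, whatever the lens; pixels are square), "cx", "cy" (the principal point, pixels), "T" (4x4, takes a point from camera to world coordinates). Camera axes: x right, y down, z forward; pixel columns grow to the right and rows downward; lengths in m; the calibration is good to about 2 mm. The wrist camera is an equidistant fisheye: a pixel r from the principal point sees the ray r / f radians off the axis. A picture is of the moment at which its call begins: read the wrist's pose just before it. calibration takes no time and is no camera call; for the wrist camera it gives the pose at the moment of the call.
- env.close_job(): hands the job in; it is judged then, once.
The state is a dict: "time_s": time; "q": joint angles; "qvel": joint speeds; "joint_efforts": joint torques, N m; "position": TCP position; "tool_rot": TCP orientation; "ft_force": force on the tool from outside, world axes, zero at the start; "wrist_torque": the same for the moment, N m; "grip_width": finger opening in m; "gripper_force": force on a finger pad.
Only numpy, scipy, OpenCV 4.12 (cv2) and the standard library are available. Lean on these libraries where they do the work, as an engineer would, in place of code of your own. Each camera call takes 0.05 s, during which the arm holds its last target. There are 200 camera calls.

## Task

Push the large round white dish of pins across the cutting mat until it sits wholly on the empty round cork pad. Keep it flat on the table all the way, never lifting or tipping it, so that no pins spill, and leave the small button dish and the thread spool where they stand.

Things in the scene. Friction and masses are not known exactly. Their poses are not given: they have to be found in the camera images.
- pin_dish: The dish to push: a round white plastic dish full of steel pins, the larger of two such dishes, 110 mm in diameter, 32 mm high with upright sides, about 0.2 to 0.4 kg, too wide to grasp across. Loose; slides flat on the table and stops when the pushing stops. Origin: centre of its underside, at table height; z up.
- round_pad_center (a point): Centre, at table height, of the empty round cork pad, 150 mm in diameter: the target. It is paper-thin, fixed and flush with the green cutting mat, so a dish slides onto it without a step. (The other cork pad, a 120 mm square holding the button dish, is not the target.) Either pad may be the one on the left.
- button_dish: Bystander, leave alone: a smaller round white dish with buttons in it, 70 mm in diameter, 28 mm high, loose, standing on the square cork pad, so the pin dish lies between it and the round pad. Origin: centre of its underside.
- spool: Bystander, leave alone: an upright wooden spool with purple thread, 48 mm in diameter, 50 mm high, loose, beyond the dishes as seen from the robot. Origin: centre of its underside.
Mind the look-alikes: they are no part of the job. What is shaped like the pin_dish but blue, orange or pink is not meant.

How it is judged:
By the outcome, as a careful person would: the job done as asked, in the order asked, and still so for the second after the job is handed in, with the robot touching nothing.
It also fails if it takes over 35 s, if anything falls off the work surface, if the arm or the gripper's body presses on something with over 40 N, if the wrist force passes 120 N, or if a joint passes its speed limit or range.

## Working session

There is one attempt and no reset: what is moved stays moved. The work goes in short steps, Python scripts to look and compute and a shell command to move; the robot and the scene stay as the last step left them, time stands still between calls to the robot, and variables do not carry over. Pictures are saved under pics/ and viewed, at most 10 in all, crops included, and the job is handed in when it is done.

```bash
mkdir -p pics; ls; python3 - <<'E'
from rig import env, optics
import cv2,numpy as np
for n in("top","scene"):
    im=optics.get_image(n); cv2.imwrite(f"pics/{n}0.png",im[:,:,::-1]); c=optics.calibration(n); print(n,c)
s=env.observe(); print(s["time_s"],s["position"],np.round(s["tool_rot"],3),s["grip_width"])
E
```

```text
pics
top {'fov_y': 54.48285207109056, 'cx': 316.37383930826195, 'cy': 203.63083167921138, 'T': array([[-0.00941151, -0.98247013,  0.18618234,  0.42999905],
       [-0.99988023,  0.00695862, -0.0138238 ,  0.01967933],
       [ 0.0122859 , -0.18629014, -0.98241796,  0.96767994],
       [ 0.        ,  0.        ,  0.        ,  1.        ]])}
scene {'fov_y': 55.89432442028567, 'cx': 319.9804343723111, 'cy': 203.46685355120155, 'T': array([[ 0.20286791,  0.76270489, -0.61410574,  1.1063935 ],
       [ 0.97902945, -0.14607318,  0.14199987, -0.11906688],
       [ 0.01859962, -0.63003482, -0.77634411,  0.66072806],
       [ 0.        ,  0.        ,  0.        ,  1.        ]])}
0.1 [ 0.15134783 -0.52844443  0.20368137] [[ 0.961  0.275 -0.   ]
 [ 0.275 -0.961  0.001]
 [ 0.    -0.001 -1.   ]] 0.08534847816292451
```

View pics/top0.png

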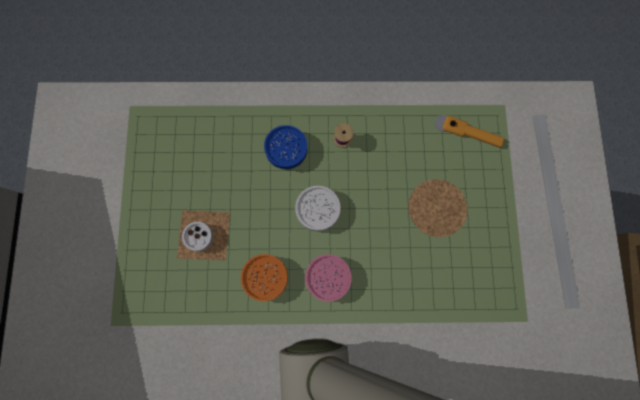

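View pics/scene0.png

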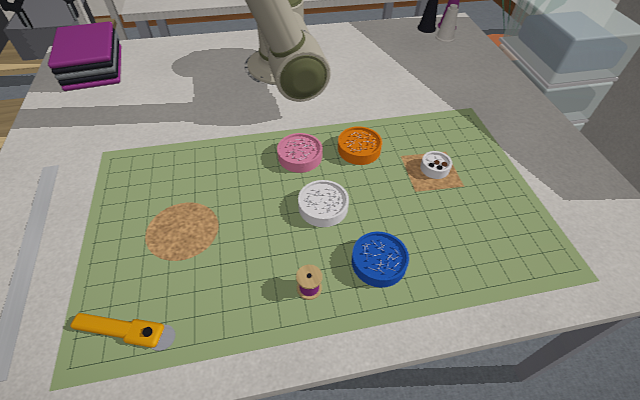

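The top view shows a white dish of pins at (318,208), the round cork pad at (438,208), the button dish at (197,236) on the square pad, and the spool at (343,135). Look-alikes are blue (286,147), orange (265,278), pink (329,278) and the small white button dish (197,236). I choose the large white one at (318,208).

```bash
cat >h.py <<'E'
import cv2,numpy as np
def ray(c,px,z):
    f=200/np.tan(np.radians(c["fov_y"]/2)); px=np.atleast_2d(px).astype(float)
    d=np.c_[(px[:,0]-c["cx"])/f,(px[:,1]-c["cy"])/f,np.ones(len(px))]@c["T"][:3,:3].T
    o=c["T"][:3,3]; return (o+d*((z-o[2])/d[:,2])[:,None])[:,:2]
def blob(im,kind,box):
    h=cv2.cvtColor(im,cv2.COLOR_RGB2HSV).astype(int); H,S,V=h[...,0],h[...,1],h[...,2]
    m=(S<50)&(V>95) if kind=="white" else (H<22)&(S>60)&(V>60)
    k=np.zeros(m.shape,np.uint8); x0,y0,x1,y1=box; k[y0:y1,x0:x1]=m[y0:y1,x0:x1]
    k=cv2.morphologyEx(k,cv2.MORPH_CLOSE,np.ones((5,5)))
    cs=cv2.findContours(k,cv2.RETR_EXTERNAL,cv2.CHAIN_APPROX_NONE)[0]
    return max(cs,key=cv2.contourArea)[:,0]
def circ(im,c,kind,box,z):
    p=ray(c,blob(im,kind,box),z).astype(np.float32); (x,y),r=cv2.minEnclosingCircle(p)
    e=cv2.fitEllipse(p*1000); return np.round([x*1000,y*1000,2*r*1000,*e[0],*e[1]],1)
E
python3 - <<'E'
from h import *
from rig import optics
im={n:cv2.imread(f"pics/{n}0.png")[:,:,::-1].copy() for n in("top","scene")}
B=dict(top=dict(dish=(285,175,352,240),pad=(395,165,480,250),btn=(180,218,216,254)),
 scene=dict(dish=(285,170,362,238),pad=(130,190,232,272),btn=(417,147,457,182)))
for n in B:
    c=optics.calibration(n)
    for k,z,kind in(("dish",.032,"white"),("pad",0,"cork"),("btn",.028,"white")):
        print(n,k,circ(im[n],c,kind,B[n][k],z))
c=optics.calibration("top")
print("spool",ray(c,[344,130],.05),"blue",ray(c,[286,147],.032),"orange",ray(c,[265,278],.032),"pink",ray(c,[329,278],.032),"knife",ray(c,[[440,125],[502,143]],0))
cr=im["top"][160:260,150:490]; cv2.imwrite("pics/crop.png",cv2.resize(cr,None,fx=2.3,fy=2.3)[:,:,::-1])
E
```

```text
top dish [597.7   5.3 117.4 598.4   5.1 110.8 113.9]
top pad [ 601.6 -301.4  149.7  601.7 -301.6  146.7  146.9]
top btn [531.7 297.4  71.8 531.4 297.7  69.   69.1]
scene dish [605.8   2.9 131.6 605.5   3.4 111.6 131. ]
scene pad [ 598.5 -300.2  150.7  598.5 -300.3  147.3  148.4]
scene btn [539.6 292.9  96.7 538.7 292.7  71.6  96.5]
spool [[ 0.79051383 -0.06396803]] blue [[0.75305011 0.08166008]] orange [[0.42939358 0.12955263]] pink [[ 0.42796677 -0.02168573]] knife [[ 0.82296679 -0.32328266]
 [ 0.77217109 -0.48352495]]
```

View pics/crop.png

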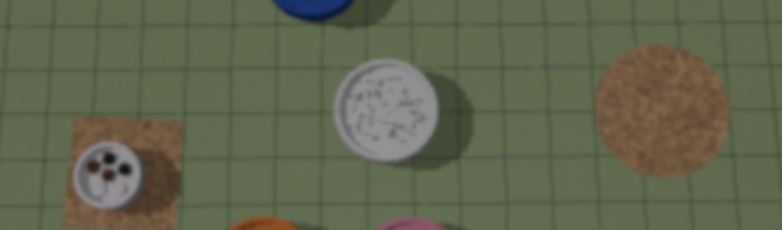

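The crop confirms it: the large dish with pins is at crop (386,110), and the small one with buttons at (109,174). The dish is at about (0.598, 0.005) and the pad at (0.600, −0.301). I'll turn the tool so the fingers straddle x (about 60 mm open) and push along −y.

```bash
python3 -m jog '[{"linear":[0,0,0],"roll":-1},{"linear":[0,0,0],"roll":-1},{"linear":[0,0,0],"roll":-1},{"linear":[0,0,0],"roll":-1},{"linear":[0,0,0],"roll":-1},{"linear":[0,0,0],"roll":-1},{"linear":[0,0,0],"roll":-1},{"linear":[0,0,0],"roll":-1},{"linear":[0,0,0],"roll":-1},{"linear":[0,0,0],"roll":-1},{"linear":[0,0,0],"roll":-1},{"linear":[0,0,0],"roll":-1}]' 0.4
python3 -m jog '[{"linear":[0,0,0],"roll":-1},{"linear":[0,0,0],"roll":-1},{"linear":[0,0,0],"roll":-0.8},{"linear":[0.4,0.3,0],"roll":0},{"linear":[0.6,0.4,0],"roll":0},{"linear":[0.7,0.5,0],"roll":0},{"linear":[0.7,0.5,0],"roll":0},{"linear":[0.7,0.5,0],"roll":0},{"linear":[0.7,0.5,0],"roll":0},{"linear":[0.7,0.5,0],"roll":0},{"linear":[0,0,0],"roll":0},{"linear":[0,0,0],"roll":0}]'
python3 -c "
from rig import env; import numpy as np
s=env.observe(); print(s['time_s'],s['position'],np.round(s['tool_rot'],3).tolist(),s['grip_width'],np.round(s['q']))"
```

```text
time_s: 1.1
position: [0.1513, -0.5285, 0.2038]
tool_rot: [[0.238, 0.971, -0.0], [0.971, -0.238, 0.001], [0.001, -0.0, -1.0]]
ft_force: [0.1, 0.8, 0.0]
grip_width: 0.0597
gripper_force: 0.0
time_s: 2.1
position: [0.2801, -0.3477, 0.2043]
tool_rot: [[-0.002, 1.0, -0.0], [1.0, 0.002, -0.0], [-0.0, -0.0, -1.0]]
ft_force: [0.9, -0.1, 0.6]
grip_width: 0.0596
gripper_force: 0.0
2.1 [ 0.28005418 -0.3477206   0.20431385] [[-0.002, 1.0, -0.0], [1.0, 0.002, -0.0], [-0.0, -0.0, -1.0]] 0.05957598134515616 [-66.  11.  90.  -0.  79. -67.]
```

```bash
python3 -m jog '[{"linear":[0.7,0.5,0],"roll":0},{"linear":[0.7,0.5,0],"roll":0},{"linear":[0.7,0.5,0],"roll":0},{"linear":[0.7,0.5,0],"roll":0},{"linear":[0.7,0.5,0],"roll":0},{"linear":[0.7,0.5,0],"roll":0},{"linear":[0.7,0.5,0],"roll":0},{"linear":[0.7,0.5,0],"roll":0},{"linear":[0.7,0.5,0],"roll":0},{"linear":[0.7,0.5,0],"roll":0},{"linear":[0.7,0.5,0],"roll":0},{"linear":[0.7,0.5,0],"roll":0}]'
python3 -m jog '[{"linear":[0.7,0.5,0],"roll":0},{"linear":[0.7,0.5,0],"roll":0},{"linear":[0.7,0.5,0],"roll":0},{"linear":[0.7,0.5,0],"roll":0},{"linear":[0,0,0],"roll":0},{"linear":[0,0,0],"roll":0},{"linear":[0,0,0],"roll":0}]'
python3 - <<'E'
from h import *
from rig import optics,env
print(env.observe()["position"],env.observe()["q"])
im=optics.get_image("wrist");cv2.imwrite("pics/wrist1.png",im[:,:,::-1])
E
```

```text
time_s: 3.1
position: [0.5207, -0.0126, 0.2039]
tool_rot: [[0.002, 1.0, -0.0], [1.0, -0.002, -0.0], [-0.0, -0.0, -1.0]]
ft_force: [0.9, -0.5, -0.0]
grip_width: 0.0599
gripper_force: 0.0
time_s: 3.68
position: [0.5998, 0.0978, 0.2036]
tool_rot: [[0.001, 1.0, -0.001], [1.0, -0.001, -0.0], [-0.0, -0.001, -1.0]]
ft_force: [-1.0, -0.0, 1.3]
grip_width: 0.0599
gripper_force: 0.0
[0.59977997 0.09782205 0.20360476] [-1.87403179e+00  2.77665828e+01  6.45589953e+01 -2.34016552e-02
  8.77329046e+01 -1.78949982e+00]
```

View pics/wrist1.png

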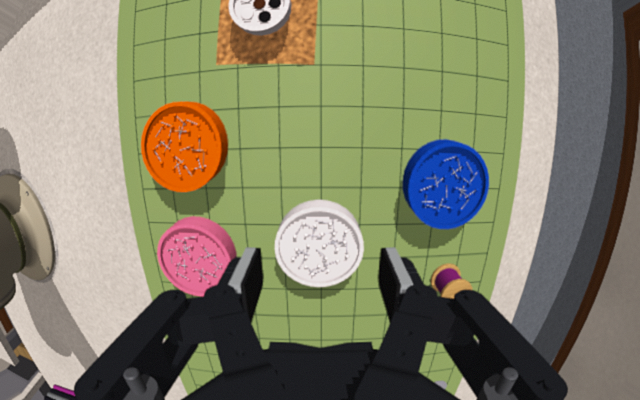

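The wrist view shows the white dish at (320,245), centred between the fingers, with the button dish at the top (260,8), i.e. +y. I'll cross-check its position through the fisheye.

```bash
python3 - <<'E'
from h import *
from rig import optics
c=optics.calibration("wrist"); f=200/np.tan(np.radians(c["fov_y"]/2))
def fe(u,v,z):
    d=np.array([u-c["cx"],v-c["cy"]]); r=np.hypot(*d); t=r/f
    w=c["T"][:3,:3]@np.r_[d/r*np.sin(t),np.cos(t)]; o=c["T"][:3,3]
    return np.round(o+w*(z-o[2])/w[2],4)
print(c["T"][:3,3])
for u in[(320,240),(275,240),(363,240),(320,200),(320,276)]: print(u,fe(*u,.032))
E
```

```text
[0.59879087 0.17571698 0.37352626]
(320, 240) [0.5984 0.0182 0.032 ]
(275, 240) [0.5435 0.018  0.032 ]
(363, 240) [0.6508 0.0177 0.032 ]
(320, 200) [0.5985 0.069  0.032 ]
(320, 276) [ 0.5982 -0.0329  0.032 ]
```

Consistent with the top view (centre ≈ (0.598, 0.006)). Next I lower the tool behind the dish.

```bash
python3 -m jog '[{"linear":[0,0,0.6],"roll":0},{"linear":[0,0,0.7],"roll":0},{"linear":[0,0,0.7],"roll":0},{"linear":[0,0,0.7],"roll":0},{"linear":[0,0,0.7],"roll":0},{"linear":[0,0,0.6],"roll":0},{"linear":[0,0,0.4],"roll":0},{"linear":[0,0,0.3],"roll":0},{"linear":[0,0,0.1],"roll":0},{"linear":[0,0,0],"roll":0},{"linear":[0,0,0],"roll":0},{"linear":[0,0,0],"roll":0}]'
python3 - <<'E'
from rig import env
print(env.observe()["position"])
E
```

```text
time_s: 4.73
position: [0.6002, 0.0986, 0.0134]
tool_rot: [[0.001, 1.0, 0.002], [1.0, -0.001, -0.0], [-0.0, 0.002, -1.0]]
ft_force: [0.8, -0.5, -0.1]
grip_width: 0.0602
gripper_force: 0.0
[0.60024039 0.09860834 0.01342963]
```

```bash
python3 -m jog '[{"linear":[0,0,0.1],"roll":0},{"linear":[-0.2,0,0],"roll":0},{"linear":[-0.2,0,0],"roll":0},{"linear":[-0.1,0,0],"roll":0},{"linear":[-0.1,0,0],"roll":0},{"linear":[-0.1,0,0],"roll":0},{"linear":[-0.1,0,0],"roll":0},{"linear":[-0.1,0,0],"roll":0},{"linear":[-0.15,0,0],"roll":0},{"linear":[-0.15,0,0],"roll":0},{"linear":[-0.15,0,0],"roll":0},{"linear":[-0.15,0,0],"roll":0}]'
python3 - <<'E'
from h import *
from rig import optics,env
im=optics.get_image("scene");cv2.imwrite("pics/scene2.png",im[:,:,::-1])
E
```

```text
time_s: 5.73
position: [0.5996, 0.0384, 0.0082]
tool_rot: [[0.001, 1.0, 0.0], [1.0, -0.001, -0.0], [-0.0, 0.0, -1.0]]
ft_force: [0.2, 0.3, 0.3]
grip_width: 0.0598
gripper_force: 0.0
```

View pics/scene2.png

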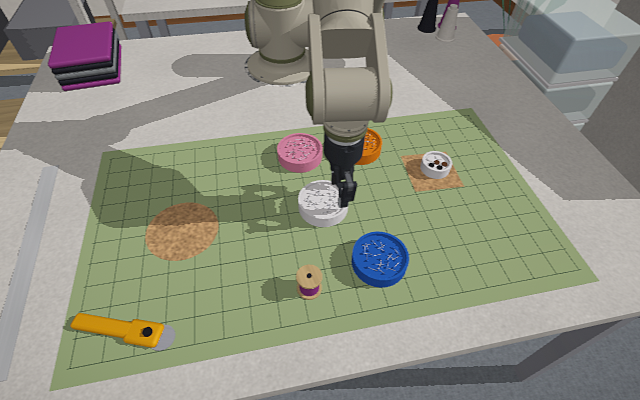

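The dish at (322,204) seems hardly moved, with the finger tip at about (347,203). I'll measure it before pushing on.

```bash
python3 - <<'E'
from h import *
from rig import optics,env
im=optics.get_image("top"); c=optics.calibration("top")
print(circ(im,c,"white",(285,175,362,240),.032))
s=cv2.imread("pics/scene2.png")
a=cv2.resize(im[150:250,260:400,::-1],None,fx=2.7,fy=2.7); b=cv2.resize(s[150:250,270:410],None,fx=2.7,fy=2.7)
cv2.imwrite("pics/crop2.png",np.hstack([a,b]))
E
```

```text
[614.9  22.  180.1 622.   15.  128.9 150.5]
```

View pics/crop2.png

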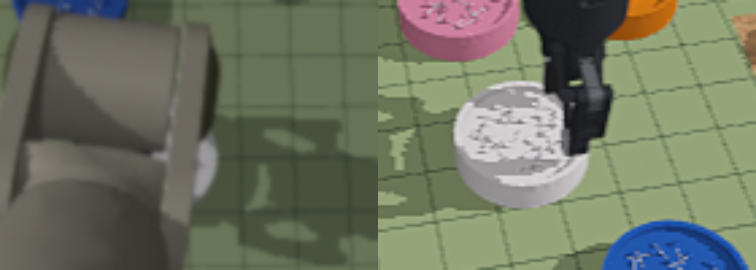

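```bash
python3 - <<'E'
from h import *
from rig import optics
c=optics.calibration("scene"); f=200/np.tan(np.radians(c["fov_y"]/2)); T=np.linalg.inv(c["T"])
for p in[(.644,.049,.008),(.644,.027,.008),(.63,.027,.008),(.644,.027,.03),(.644,.038,.019),(.644,.038,.04),(.598,.060,0),(.598,.06,.032),(.598,-.05,.032)]:
    q=T[:3,:3]@p+T[:3,3]; u=f*q[0]/q[2]+c["cx"],f*q[1]/q[2]+c["cy"]; print(p,np.round(u,1),"crop",np.round([378+2.7*(u[0]-270),2.7*(u[1]-150)]))
im=cv2.imread("pics/scene2.png")[:,:,::-1].copy()
p=ray(c,blob(im,"white",(285,170,345,238)),.032)
print("leftmost y: now",p[:,1].min(),"before",ray(c,blob(cv2.imread("pics/scene0.png")[:,:,::-1].copy(),"white",(285,170,345,238)),.032)[:,1].min())
from rig import env;s=env.observe();print(s["position"],s["ft_force"])
E
```

```text
(0.644, 0.049, 0.008) [347.1 219.2] crop [586. 187.]
(0.644, 0.027, 0.008) [337.2 220.8] crop [559. 191.]
(0.63, 0.027, 0.008) [335.7 215.7] crop [555. 177.]
(0.644, 0.027, 0.03) [337.8 214.6] crop [561. 174.]
(0.644, 0.038, 0.019) [342.5 216.9] crop [574. 181.]
(0.644, 0.038, 0.04) [343.1 210.9] crop [575. 164.]
(0.598, 0.06, 0) [346.5 204.5] crop [585. 147.]
(0.598, 0.06, 0.032) [347.6 195.3] crop [587. 122.]
(0.598, -0.05, 0.032) [298.  202.7] crop [454. 142.]
leftmost y: now -0.052462139504601574 before -0.052462139504601574
[0.59972183 0.03800944 0.0082417 ] [0.54299745 0.85086601 0.21967183]
```

```bash
python3 - <<'E'
from h import *
from rig import optics,env
im=optics.get_image("wrist");cv2.imwrite("pics/wrist3.png",cv2.resize(im[100:400,170:470,::-1],None,fx=2,fy=2))
E
```

```text
(no output)
```

View pics/wrist3.png

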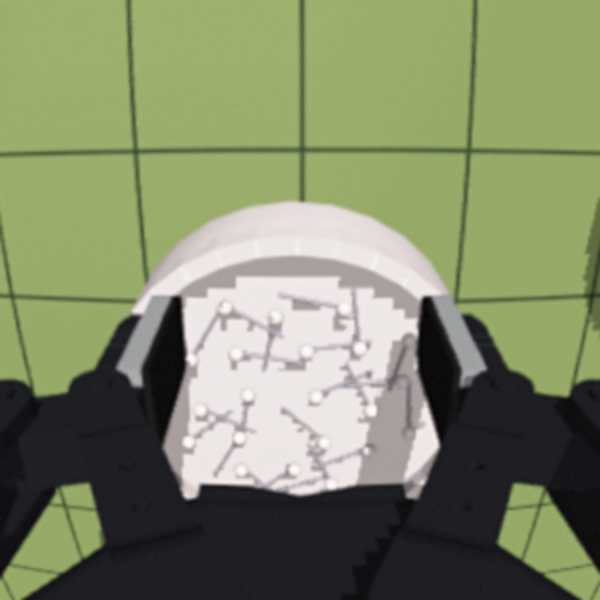

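The wrist crop shows the fingertips at about (180,298) and (422,298), lying over the dish rim. The dish is unmoved and the force is about zero. So the tips pass above the 32 mm rim, some 30 mm higher than the pose suggests. I'll back off and measure the tip height.

```bash
python3 -m jog '[{"linear":[0.2,0,0],"roll":0},{"linear":[0.3,0,0],"roll":0},{"linear":[0.3,0,0],"roll":0},{"linear":[0.3,0,0],"roll":0},{"linear":[0.3,0,0],"roll":0},{"linear":[0.3,0,0],"roll":0},{"linear":[0,0,0],"roll":0},{"linear":[0,0,0],"roll":0}]'
python3 - <<'E'
from h import *
from rig import optics,env
p=env.observe()["position"]; print(p)
im=optics.get_image("scene"); c=optics.calibration("scene"); f=200/np.tan(np.radians(c["fov_y"]/2)); T=np.linalg.inv(c["T"])
x0,y0,k=300,130,6
o=cv2.resize(im[y0:y0+100,x0:x0+130,::-1],None,fx=k,fy=k)
for z,col in((.0,(0,0,255)),(.01,(0,255,255)),(.02,(255,0,0)),(.03,(255,0,255)),(.04,(255,255,255))):
    q=T[:3,:3]@[p[0]+.034,p[1],z]+T[:3,3]; u=f*q[0]/q[2]+c["cx"],f*q[1]/q[2]+c["cy"]
    print(z,np.round(u,1)); cv2.circle(o,(int(k*(u[0]-x0)),int(k*(u[1]-y0))),4,col,-1)
cv2.imwrite("pics/tip.png",o)
E
```

```text
time_s: 6.55
position: [0.5995, 0.1079, 0.0082]
tool_rot: [[-0.001, 1.0, -0.0], [1.0, 0.001, -0.0], [-0.0, -0.0, -1.0]]
ft_force: [0.8, 0.1, 0.5]
grip_width: 0.0601
gripper_force: 0.0
[0.59954405 0.1079301  0.00816791]
0.0 [371.4 213.6]
0.01 [372.  210.8]
0.02 [372.6 208. ]
0.03 [373.2 205.1]
0.04 [373.8 202.2]
```

View pics/tip.png

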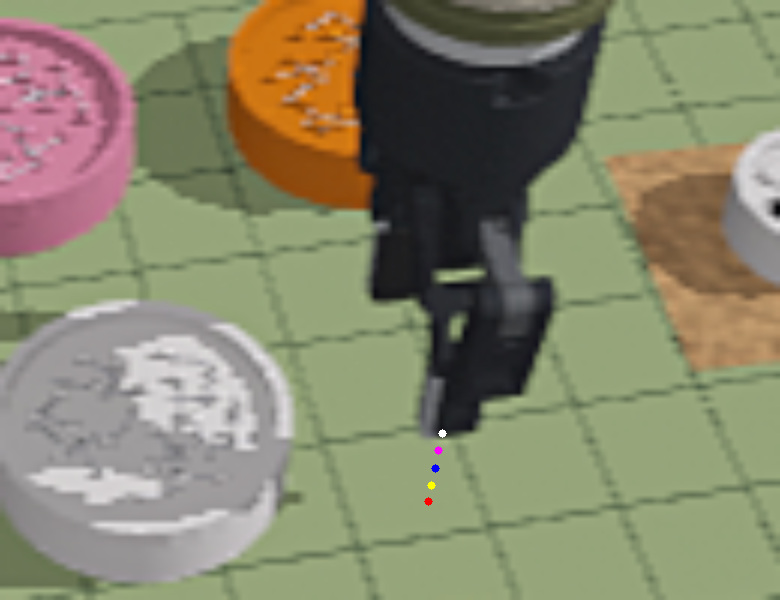

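The tip ends at about (440,432) in the crop, by the z≈0.04 mark. So the fingertips really stand about 30 mm above the reported TCP, which agrees with the wrist view. I'll lower 20 mm more in small steps, watching the force.

```bash
python3 -m jog '[{"linear":[0,0,0.1],"roll":0},{"linear":[0,0,0.1],"roll":0},{"linear":[0,0,0.05],"roll":0},{"linear":[0,0,0],"roll":0},{"linear":[0,0,0],"roll":0}]'
```

```text
time_s: 7.02
position: [0.5996, 0.1067, -0.0021]
tool_rot: [[0.001, 1.0, -0.001], [1.0, -0.001, -0.0], [-0.0, -0.001, -1.0]]
ft_force: [-0.1, 0.5, 0.0]
grip_width: 0.0596
gripper_force: 0.0
```

No contact below z = 0, so the offset is confirmed. I go down another 12 mm (tips at about 16 mm).

```bash
python3 -m jog '[{"linear":[0,0,0.1],"roll":0},{"linear":[0,0,0.1],"roll":0},{"linear":[0,0,0.1],"roll":0},{"linear":[0,0,0],"roll":0},{"linear":[0,0,0],"roll":0}]'
python3 - <<'E'
from h import *
from rig import optics,env
p=env.observe()["position"]
im=optics.get_image("scene"); c=optics.calibration("scene"); f=200/np.tan(np.radians(c["fov_y"]/2)); T=np.linalg.inv(c["T"])
g=im[195:222,355:395].max(2)  # dark finger pixels
v,u=np.where(g<70); print("lowest dark rows",np.sort(v)[-8:]+195, u[v==v.max()]+355)
for z in(0,.01,.02,.03):
    q=T[:3,:3]@[p[0]+.034,p[1],z]+T[:3,3]; print(z,f*q[1]/q[2]+c["cy"])
E
```

```text
time_s: 7.43
position: [0.5995, 0.1071, -0.0141]
tool_rot: [[0.0, 1.0, -0.001], [1.0, -0.0, 0.0], [0.0, -0.001, -1.0]]
ft_force: [-0.0, -0.2, 0.4]
grip_width: 0.0601
gripper_force: 0.0
lowest dark rows [207 207 207 208 208 208 208 208] [371 372 373 374 375]
0 213.6385353121784
0.01 210.86448729761696
0.02 208.03790987336808
0.03 205.15729673130738
```

The tip is at about 19 mm, so I lower 4 mm more while starting forward and then make contact.

```bash
python3 -m jog '[{"linear":[0,0,0.1],"roll":0},{"linear":[-0.2,0,0],"roll":0},{"linear":[-0.2,0,0],"roll":0},{"linear":[-0.2,0,0],"roll":0},{"linear":[-0.1,0,0],"roll":0},{"linear":[-0.1,0,0],"roll":0},{"linear":[-0.1,0,0],"roll":0},{"linear":[-0.1,0,0],"roll":0},{"linear":[-0.1,0,0],"roll":0},{"linear":[-0.15,0,0],"roll":0},{"linear":[-0.15,0,0],"roll":0},{"linear":[-0.15,0,0],"roll":0}]'
python3 - <<'E'
from h import *
from rig import optics
c=optics.calibration("scene"); im=optics.get_image("scene")
p=ray(c,blob(im,"white",(250,170,345,238)),.032); print("leftmost y",p[:,1].min())
E
```

```text
time_s: 8.48
position: [0.5996, 0.0447, -0.0178]
tool_rot: [[0.0, 1.0, 0.0], [1.0, -0.0, 0.0], [0.0, 0.0, -1.0]]
ft_force: [-0.8, 2.3, 0.4]
grip_width: 0.0599
gripper_force: 0.9
leftmost y -0.06871447156282001
```

The dish now moves with the fingers (16 mm so far, 2.3 N), and its centre leads the TCP by about 57 mm as predicted. I continue.

```bash
python3 -m jog '[{"linear":[-0.15,0,0],"roll":0},{"linear":[-0.2,0,0],"roll":0},{"linear":[-0.2,0,0],"roll":0},{"linear":[-0.2,0,0],"roll":0},{"linear":[-0.2,0,0],"roll":0},{"linear":[-0.2,0,0],"roll":0},{"linear":[-0.2,0,0],"roll":0},{"linear":[-0.2,0,0],"roll":0},{"linear":[-0.2,0,0],"roll":0},{"linear":[-0.2,0,0],"roll":0},{"linear":[-0.2,0,0],"roll":0},{"linear":[-0.2,0,0],"roll":0}]'
python3 -m jog '[{"linear":[-0.2,0,0],"roll":0},{"linear":[-0.2,0,0],"roll":0},{"linear":[-0.2,0,0],"roll":0},{"linear":[-0.2,0,0],"roll":0},{"linear":[-0.2,0,0],"roll":0},{"linear":[-0.2,0,0],"roll":0},{"linear":[-0.2,0,0],"roll":0},{"linear":[-0.2,0,0],"roll":0},{"linear":[-0.2,0,0],"roll":0},{"linear":[-0.2,0,0],"roll":0},{"linear":[-0.15,0,0],"roll":0},{"linear":[-0.1,0,0],"roll":0}]'
python3 - <<'E'
from h import *
from rig import optics
c=optics.calibration("scene"); im=optics.get_image("scene")
b=blob(im,"white",(150,170,300,265)); p=ray(c,b,.032); print("leftmost y",p[:,1].min(),cv2.boundingRect(b))
E
```

```text
time_s: 9.53
position: [0.5995, -0.0497, -0.0178]
tool_rot: [[0.0, 1.0, -0.0], [1.0, -0.0, 0.0], [0.0, -0.0, -1.0]]
ft_force: [0.4, 1.8, 0.7]
grip_width: 0.0595
gripper_force: 1.0
time_s: 10.53
position: [0.5995, -0.1399, -0.0178]
tool_rot: [[0.001, 1.0, 0.0], [1.0, -0.001, -0.0], [-0.0, 0.0, -1.0]]
ft_force: [0.8, 2.5, 0.8]
grip_width: 0.0598
gripper_force: 1.0
leftmost y -0.24970134062577487 (203, 193, 55, 50)
```

```bash
python3 -m jog '[{"linear":[-0.2,0,0],"roll":0},{"linear":[-0.25,0,0],"roll":0},{"linear":[-0.25,0,0],"roll":0},{"linear":[-0.25,0,0],"roll":0},{"linear":[-0.25,0,0],"roll":0},{"linear":[-0.25,0,0],"roll":0},{"linear":[-0.25,0,0],"roll":0},{"linear":[-0.2,0,0],"roll":0},{"linear":[-0.2,0,0],"roll":0},{"linear":[-0.15,0,0],"roll":0},{"linear":[-0.1,0,0],"roll":0},{"linear":[-0.1,0,0],"roll":0}]'
python3 - <<'E'
from h import *
from rig import optics
c=optics.calibration("scene"); im=optics.get_image("scene"); cv2.imwrite("pics/s5.png",im[:,:,::-1])
b=blob(im,"white",(100,170,260,275)); p=ray(c,b,.032); print("leftmost y",p[:,1].min(),cv2.boundingRect(b))
E
```

```text
time_s: 11.58
position: [0.5994, -0.2372, -0.0178]
tool_rot: [[0.0, 1.0, -0.0], [1.0, -0.0, 0.0], [0.0, -0.0, -1.0]]
ft_force: [0.2, 2.2, -0.1]
grip_width: 0.0596
gripper_force: 1.0
leftmost y -0.34762280338134693 (154, 200, 54, 51)
```

About 7 mm remains. I finish gently, back straight off and rise.

```bash
python3 -m jog '[{"linear":[-0.07,0,0],"roll":0},{"linear":[-0.06,0,0],"roll":0},{"linear":[-0.04,0,0],"roll":0},{"linear":[0,0,0],"roll":0},{"linear":[0,0,0],"roll":0},{"linear":[0.2,0,0],"roll":0},{"linear":[0.4,0,0],"roll":0},{"linear":[0.5,0,0],"roll":0},{"linear":[0.5,0,0],"roll":0},{"linear":[0.3,0,0],"roll":0},{"linear":[0,0,-0.3],"roll":0},{"linear":[0,0,-0.6],"roll":0}]'
python3 -m jog '[{"linear":[0,0,-0.7],"roll":0},{"linear":[0,0,-0.7],"roll":0},{"linear":[0.4,0,-0.7],"roll":0},{"linear":[0.7,0,-0.6],"roll":0},{"linear":[0.7,0,0],"roll":0},{"linear":[0.7,0,0],"roll":0},{"linear":[0.7,0,0],"roll":0},{"linear":[0.4,0,0],"roll":0},{"linear":[0,0,0],"roll":0},{"linear":[0,0,0],"roll":0},{"linear":[0,0,0],"roll":0}]'
python3 - <<'E'
from h import *
from rig import optics
c=optics.calibration("scene"); im=optics.get_image("scene"); cv2.imwrite("pics/s6.png",im[:,:,::-1])
t=optics.get_image("top"); ct=optics.calibration("top")
print("top dish",circ(t,ct,"white",(395,165,480,250),.032))
m=cv2.fitEllipse(ray(ct,blob(t,"cork",(395,165,480,250)),0).astype(np.float32)*1000); print("pad outline",m)
cv2.imwrite("pics/end.png",np.hstack([cv2.resize(t[80:340,150:520,::-1],(400,281)),cv2.resize(im[100:360,60:430,::-1],(400,281))]))
E
```

```text
time_s: 12.63
position: [0.5983, -0.1662, 0.017]
tool_rot: [[-0.001, 1.0, -0.005], [1.0, 0.001, 0.002], [0.002, -0.005, -1.0]]
ft_force: [-0.6, -0.2, 0.1]
grip_width: 0.0595
gripper_force: 0.0
time_s: 13.55
position: [0.5998, -0.0247, 0.1268]
tool_rot: [[0.001, 1.0, 0.001], [1.0, -0.001, -0.001], [-0.001, 0.001, -1.0]]
ft_force: [0.3, -0.2, 0.5]
grip_width: 0.0601
gripper_force: 0.0
top dish [ 598.7 -298.1  120.6  599.5 -298.7  107.8  117.8]
pad outline ((601.5565185546875, -301.52587890625), (146.55386352539062, 147.16261291503906), 110.69386291503906)
```

View pics/end.png

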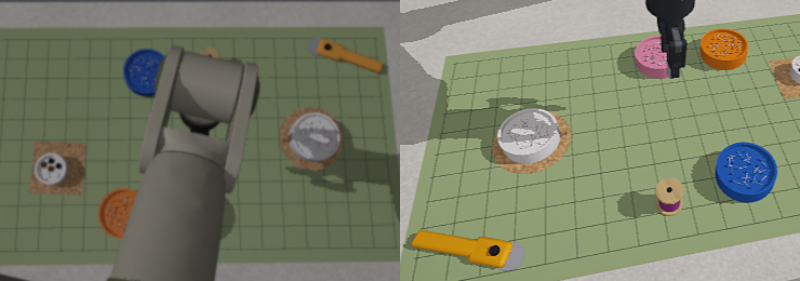

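The dish at (312,137) lies on the round pad with cork visible all round, about 3 mm off centre where 20 mm is allowed. The spool (668,195) and button dish (50,168) stand where they were, and the arm is clear.

```bash
python3 -c "
from rig import env; print(env.close_job())"
```

```text
the job is handed in; nothing more can be done
None
```

The pin dish sits wholly on the round cork pad, about 3 mm off centre. It was pushed flat all the way, the button dish and spool still stand where they were, and the job is handed in at about 14 s on the robot's clock.

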